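Unlatch the gauge case, take off its lid and tip the gauge block out

ROBOT

A 7-joint arm with a two-finger parallel gripper is mounted at the origin on a cart in front of the work surface, level with it; the furniture and walls round the work are solid. World frame = base frame: x ahead of the robot, y to its left, z up, the work surface at z = 0. Lengths are in m, angles in rad, forces in N, time in s.
With the tool pointing down it reaches from about 0.425 to 0.875 m from the base axis. Payload 8.4 kg.
Tool frame: the origin (TCP) lies at the very end of the fingers, on their centre line; the grasp point (between the pads) lies 19 mm behind it; z points along the fingers, y is the line along which they close (so a half turn about z gives the same grasp; the last joint's range is limited). The gripper opens to 85 mm and grips with 20 to 120 N. Pads are 22 mm wide; open, the fingers measure 114 mm over their backs; the gripper's body (76 mm by 85 mm) begins 54 mm behind the grasp point. The pads swing forward as they close: fully open they stand 13 mm farther back than shut.
Start: joints at [1.195, 0.333, 0.04, 1.465, -0.013, 1.343, -0.059], TCP at [0.178, -0.625, 0.231] pointing down, gripper open.
Joint ranges: [-2.58, 2.58], [-0.38, 2.09], [-1.3, 1.39], [0.25, 2.4], [-1.5, 4.64], [0.08, 2.09], [-2.65, 2.65]. Speed limits (rad/s): [2.22, 2.22, 2.79, 2.79, 3.14, 3.14, 3.14].

INTERFACE

Orientations are given as a unit quaternion [w, x, y, z].
In Python, from bench import bot, fingers, solver, viewer, order, models, read_time_s, read_joints, read_qd, read_joint_torque, read_eef_pos, read_orientation, read_ft_force, read_torque, read_opening, read_grasp_force gives the robot as it stands. Calls block until the motion is done:
- bot.move_ptp(position, orientation): joint-space move of the TCP to a pose.
- bot.servo_line(position, attitude=None, feed=0.15, threshold=None): straight line of the TCP; attitude=None keeps the orientation; feed is the mean speed in m/s. With threshold (N) it stops when the force on the tool has changed by that much, and returns True; else False.
- bot.move_j(angles): joint-space move.
- fingers.move_gripper(opening, grasp_force=None): finger opening in m; grasp_force is the grip in N (None keeps the last); returns when the fingers have stopped.
- bot.wait(seconds).
- solver.solve_ik(position, orientation): joint angles nearest the present ones, or None.
- viewer.read_camera(name): name is "scene" or "top" or "wrist"; returns (picture, depth): 480x640x3 uint8, red, green, blue; 480x640 float32, m along the optical axis (not along the pixel's ray), 0 where there is no reading.
- viewer.calibration(name): a dict with "fx", "fy", "cx", "cy" (pixels), "distortion" ([k1, k2, p1, p2, k3] as OpenCV has them; the pictures are not rectified), "eye" and "rotation" of the camera in the world. Camera axes: x right, y down, z forward; pixel columns grow to the right and rows downward; lengths in m; the calibration is good to about 2 mm. A picture is of the moment at which its call begins: read the wrist's pose just before it. calibration takes no time and is no camera call; for the wrist camera it gives the pose at the moment of the call.
A pose or a line that the arm cannot do raises bot.PlanningError and nothing moves.
- order.hand_in(): hands the job in; it is judged then, once.
Trained networks look in the newest picture that a camera, given by its name, has taken for a name from the list of things; names that differ only in an ending like _2 or _b are one class to them, and where a whole thing is asked for, a point or a joint stands for the part that bears it (a point fixed in the world has none). Each returns a list of dicts, best first, with "conf" (0 to 1); they miss things now and then, are a little off and sometimes report something else, mostly with a low value. They report only what shows in the picture. A call takes as long as a camera call.
- models.look_for(camera, thing): "position" ([x, y, z] in m, in the coordinates of the camera as it stood for that picture, good to about 4 mm: the middle of the surface that is visible of it).
- models.tip_of(camera, thing): "position" ([x, y, z] in m, in the coordinates of the camera as it stood for that picture, good to about 4 mm: a listed point, or the origin of a listed thing).
Readings, each from a call of its own:
- read_time_s(): time.
- read_joints(): joint angles.
- read_qd(): joint speeds.
- read_joint_torque(): joint torques, N m.
- read_eef_pos(): TCP position.
- read_orientation(): TCP orientation.
- read_ft_force(): force on the tool from outside, world axes, zero at the start.
- read_torque(): the same for the moment, N m.
- read_opening(): finger opening in m.
- read_grasp_force(): force on a finger pad.
Only numpy, scipy, OpenCV 4.12 (cv2) and the standard library are available. Lean on these libraries where they do the work, as an engineer would, in place of code of your own. Each camera call takes 0.05 s, during which the arm holds its last target. There are 200 camera calls.

TASK

Open the gauge case: swing the handle of its over-centre latch right over, away from the lid, then lift the lid off by its bar handle and lay it flat on the bench beside the case, handle up. Then press down the bevelled end of the steel block so that its other end tips up out of the pocket and stays up, take the block by that raised end and lay it flat in the middle of the cork pad, the same way up as it lay in the case. Leave the loose tape roll, timer and small bottle where they are.

Things in the scene. Friction and masses are not known exactly. Their poses are not given: they have to be found in the camera images.
- case: Fixed grey case, 105 (x) x 145 (y) mm. Origin: centre of its underside on the bench; z up; +y points to the latch end. Black tray surface at z = 62 mm, inside a rim 5 mm thick with its top at z = 67 mm (95 x 135 mm inside). Centred in the tray is a pocket 35 mm wide (x), 122 mm long (y). A ledge on the +y side (60 mm wide, y = 72 to 166 mm, top z = 69 mm) carries the latch.
- latch (a joint): Angle of the upright latch handle about latch_hinge. 0: locked, handle vertical. It grows as the handle's top swings to the case's +y, away from the lid; stop at 1.6 (handle level, pointing to +y). The first 0.1 rad goes over dead centre against a spring (about 4 to 5 N at the grip, then it pops over); beyond that it is light and stays where it is left or falls on open.
- latch_grip (a point): Middle of the handle's black grip, on its axis, 68 mm from the hinge pin. The grip is round, 18 mm in diameter, 60 mm long (38 to 98 mm from the hinge). With the latch locked the handle stands upright with its top at z = 182 mm, free on all sides.
- lid: Loose aluminium lid, 92 (x) x 132 (y) x 8 mm, about 0.25 kg, lying on the tray inside the rim with 1.5 mm play, its axes along the case's. Origin: centre of its underside; z up. Handle on top: a black bar 12 mm wide (x), 60 mm long (y = -43 to +17 mm), from z = 30 to 42 mm, on two 10 mm posts at y = -35 and +9 mm.
- block: Loose steel block, 32 (x) x 120 (y) x 30 mm, about 0.3 kg, in the pocket under the lid, axes along the case's, top 1 mm below the tray. Origin: centre of its underside; z up. The +y end is bevelled (top ends at y = 48 mm), the -y end square. Pressed (under 3 N) on its top at y = 25 to 45 mm it tips 22 degrees, bevelled end down, and stays so; the square end then stands 13 to 18 mm above the tray.
- pad: fixed cork pad on the bench, 170 (x) x 150 (y) x 6 mm. Origin: centre of its underside; its top is at z = 6 mm.
- tape_roll: loose roll of tape lying flat, 82 mm in diameter, 19 mm high; origin: centre of its underside. A bystander.
- timer: loose white bench timer, 64 x 66 x 19 mm; origin: centre of its underside. A bystander.
- bottle_small: loose small bottle, 43 x 44 x 86 mm, upright; origin: centre of its underside. A bystander.
- ridge (a point): Ridge across the pocket floor at the pocket's centre (case frame: y = 0, z = 31 mm; axes as the case). On the -y side of it the floor is level; on the +y side it falls away at 22 degrees. Not visible before the block is out.
- latch_hinge (a point): Middle of the handle's level hinge pin, which runs along the case's x axis; in the case frame y = 158 mm, z = 84 mm; axes as the case. A second pin at y = 122 mm, z = 86 mm carries the latch arm, which reaches over the lid and presses it down with a rubber foot at y = 34 mm. As the handle opens the arm swings up; with the handle at its stop the arm stands upright (y = 85 to 130 mm, up to z = 185 mm).

How it is judged:
By the outcome, as a careful person would: the job done as asked, in the order asked, and still so for the second after the job is handed in, with the robot touching nothing.
It also fails if it takes over 72 s, if anything falls off the work surface, if the arm or the gripper's body presses on something with over 40 N, if the wrist force passes 120 N, or if a joint passes its speed limit or range.

## Working session

There is one attempt and no reset: what is moved stays moved. The work goes in short steps, each a Python script; the robot and the scene stay as the last script left them, time stands still between calls to the robot, and variables do not carry over. Pictures are saved under pics/ and viewed, at most 10 in all, crops included, and the job is handed in when it is done.

```bash
ls; mkdir -p pics
cat > h.py <<'E'
import numpy as np, cv2
from bench import *
from scipy.spatial.transform import Rotation as R
def snap(cam,name=None):
    c=viewer.calibration(cam); p,d=viewer.read_camera(cam)
    if name: cv2.imwrite(f'pics/{name}.png',p[:,:,::-1])
    return c,p,d
def w(c,p): return np.array(c['rotation'])@np.array(p)+np.array(c['eye'])
def cloud(c,d):
    v,u=np.mgrid[0:480,0:640]
    K=np.array([[c['fx'],0,c['cx']],[0,c['fy'],c['cy']],[0,0,1]])
    n=cv2.undistortPoints(np.stack([u.ravel(),v.ravel()],1).astype(np.float64)[:,None],K,np.array(c['distortion'],float))[:,0].reshape(480,640,2)
    P=np.dstack([n*d[...,None],d]).astype(float)
    return P@np.array(c['rotation']).T+np.array(c['eye'])
def down(yaw): # tool z down, tool y axis at world angle yaw (from world x)
    y=np.array([np.cos(yaw),np.sin(yaw),0]); z=np.array([0,0,-1.]); x=np.cross(y,z)
    return quat(np.stack([x,y,z],1))
def quat(M):
    return np.roll(R.from_matrix(M).as_quat(),1)
E
python3 - <<'E'
from h import *
for cam in ('top','scene'):
    c,p,d=snap(cam,cam+'0')
    print(cam,np.round(c['eye'],3))
    for t in ['case','lid','latch','latch_grip','latch_hinge','pad','tape_roll','timer','bottle_small']:
        r=models.tip_of(cam,t) 
        print(t,[(round(q['conf'],2),np.round(w(c,q['position']),3).tolist()) for q in r[:2]])
print(read_time_s(), read_orientation())
E
```

```text
pics
top [0.321 0.078 1.215]Traceback (most recent call last):
  File "<stdin>", line 7, in <module>
  File "h.py", line 8, in w
    def w(c,p): return np.array(c['rotation'])@np.array(p)+np.array(c['eye'])
                       ~~~~~~~~~~~~~~~~~~~~~~~^~~~~~~~~~~~
ValueError: matmul: Input operand 1 has a mismatch in its core dimension 0, with gufunc signature (n?,k),(k,m?)->(n?,m?) (size 3 is different from 4)
```

```bash
sed -i "s/c=viewer.calibration(cam); p,d/c=dict(viewer.calibration(cam)); c['rotation']=R.from_quat(np.roll(c['rotation'],-1)).as_matrix(); p,d/" h.py
python3 - <<'E'
from h import *
for cam in ('top','scene'):
    c,p,d=snap(cam,cam+'0')
    print(cam,np.round(c['eye'],3))
    for t in ['case','lid','latch','latch_grip','latch_hinge','pad','tape_roll','timer','bottle_small']:
        try: r=models.tip_of(cam,t)
        except Exception as e: print(t,e); continue
        print(t,[(round(q['conf'],2),np.round(w(c,q['position']),3).tolist()) for q in r[:2]])
print(read_time_s(), read_orientation())
E
```

```text
top [0.321 0.078 1.215]
case [(0.76, [0.541, -0.053, 0.002])]
lid [(0.74, [0.539, -0.052, 0.064])]
latch it knows: block, bottle_small, case, latch_grip, latch_hinge, lid, pad, ridge, tape_roll, timer
latch_grip [(0.76, [0.518, 0.103, 0.155]), (0.2, [0.485, 0.354, 0.007])]
latch_hinge [(0.67, [0.518, 0.102, 0.089])]
pad [(0.61, [0.487, 0.354, 0.002])]
tape_roll [(0.88, [0.356, 0.105, -0.004])]
timer [(0.62, [0.754, -0.176, 0.004]), (0.4, [0.515, 0.101, 0.152])]
bottle_small [(0.7, [0.76, 0.067, 0.002])]
scene [-0.149  0.785  0.533]
case [(0.65, [0.544, -0.054, 0.002])]
lid [(0.75, [0.54, -0.057, 0.063])]
latch it knows: block, bottle_small, case, latch_grip, latch_hinge, lid, pad, ridge, tape_roll, timer
latch_grip [(0.92, [0.516, 0.099, 0.152]), (0.4, [0.359, 0.105, -0.002])]
latch_hinge [(0.73, [0.522, 0.1, 0.079])]
pad [(0.73, [0.484, 0.347, -0.0]), (0.37, [0.542, -0.056, 0.003])]
tape_roll [(0.89, [0.359, 0.104, -0.0])]
timer [(0.76, [0.752, -0.175, -0.0])]
bottle_small [(0.72, [0.762, 0.061, 0.003])]
1.0 [-6.02977638e-06  9.90442014e-01  1.37929754e-01  2.27117323e-06]
```

View pics/top0.png

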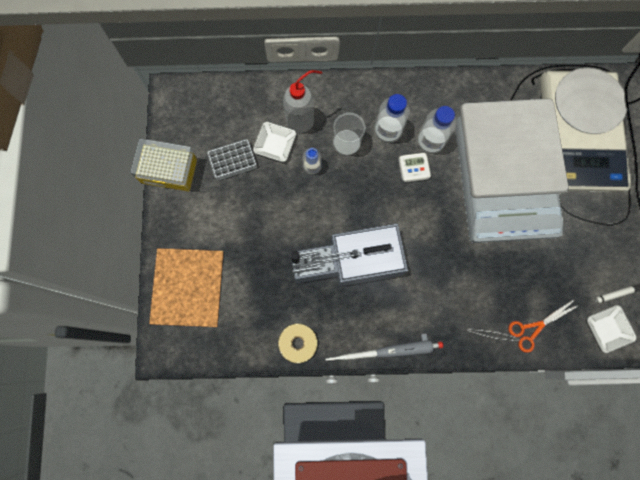

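View pics/scene0.png

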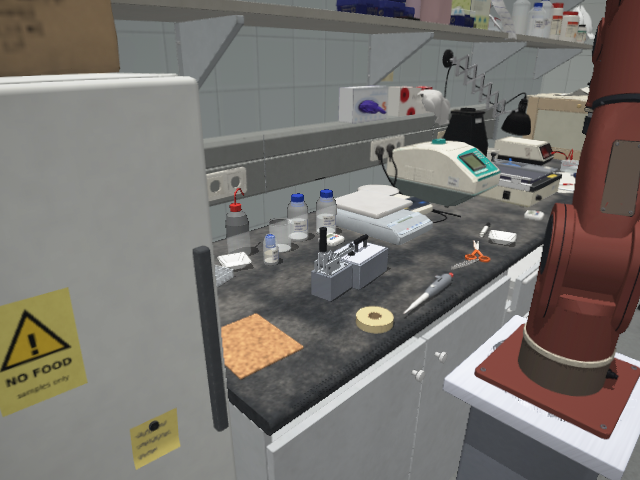

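Run:
```python
from h import *
c,p,d=snap('top'); P=cloud(c,d); X,Y,Z=P[...,0],P[...,1],P[...,2]
def rect(m,n):
    q=P[m][:,:2].astype(np.float32); (cx,cy),(a,b),an=cv2.minAreaRect(q*1000); print(n,len(q),round(cx,1),round(cy,1),round(a,1),round(b,1),round(an,2),'z',np.median(P[m][:,2]).round(4))
box=(abs(X-.54)<.1)&(abs(Y+.053)<.12)&(d>0)
lid=box&(Z>.055)&(Z<.085)&(p.min(2)>150)&(Y<.03); rect(lid,'lid')
allc=box&(Z>.05)&(Z<.09)&(Y<0.02); rect(allc,'case part')
hb=box&(Z>.088)&(Z<.115)&(p.max(2)<60)&(Y<.0); rect(hb,'bar')
hsv=cv2.cvtColor(p,cv2.COLOR_RGB2HSV)
pad=(abs(X-.486)<.13)&(abs(Y-.351)<.13)&(hsv[...,1]>110)&(hsv[...,0]<20)&(p[...,0]>120); pad=cv2.morphologyEx(pad.astype(np.uint8),cv2.MORPH_OPEN,np.ones((5,5)))>0; rect(pad,'pad')
# height map
for x in np.arange(.74,.30,-.02):
    print('%.2f'%x,' '.join('%3d'%(1000*np.max(Z[(abs(X-x)<.01)&(abs(Y-y)<.01)],initial=-.001)) for y in np.arange(.28,-.42,-.02)))
```

```text
lid 2237 540.3 -42.6 92.4 151.4 8.46 z 0.0717
case part 3046 540.8 -50.1 106.1 150.1 8.44 z 0.071
bar 113 541.6 -63.2 9.7 52.7 9.21 z 0.1054
pad 5053 484.9 353.3 153.3 171.0 86.28 z 0.0081
0.74 662 661 662 661 661 660 659   7   7   6  80  88  65   8   7   8   6   7   7   9   7  21  25  25  24   6   7   7  95  97  94  98  98  96  95
0.72 663 663 662 663 662 662 662 662 662 663 663 662 662 662 662 661 662 662 662 662 662 661 662 661 661 661 660 661 659 659 659  94  95  96  96
0.70   6   8   9   7   9   6   6   9   9   9   6   7   6   7   6   7   9   8   7   8   7   6   8   7   8   6   6   8  95  96  95  95  96  97  96
0.68   7   9   7   8   7   6  10   6   5   7   7   7   8   5   8   8   6   6   9   7   6   7   7   8   7   8   8   7  96  96  97  95  95  95  94
0.66   6   7   9   7   7   8   8   7   7   7   5   9   7   7   5   7   8   5   6   8   8   8   6   6   6   7   9   7  94  96  95  94  94  95  95
0.64   9   8   7  10   8   9   6   6   6   5   7   9   6   8   8   9   7   5   8   5   8   7   6   6   6   7   5   7  61  65  64  64  63  65  66
0.62   7   9   8   6   6   9   8   8   7 
[... 1579 characters left out ...]
  6   8   7  24  24  21   7   6   7   7   7   6   7   7   6   7   9   8   9   7   7   6   5   6   6   7   8   6   7   6
0.38   8   7   7   7   6   5   6  24  25  26  24   6   7   7   7   6   6   7   6   5   6   6   6   8   6   7   8  12  10   9  10   6  15  14  13
0.36   6   7   6   7   8   6   8  26  26  26  26  23   7   8   8   7   9  10   6   5  18  25  28  27  21   8   5   9  13  11  10  10  11  12  11
0.34   8   6   6   7   6   7   7  27  26  26  27  25   8   6   5  24  26  26  31  34  33  34  33  35  26   6   6   6   7   8   7   9   6  11  13
0.32   8   7   6   7   7   6   6  23  25  27 1214   7  22  24  26  26  24  29  31  32  30  28  27  21   8   6   6   6   7   7   9   6   7  12  10
```

```bash
cat >> h.py <<'E'
YAW=np.radians(8.45); C0=np.array([.541,-.0525,0])
RC=R.from_euler('z',YAW).as_matrix()
def cw(x,y,z): return C0+RC@np.array([x,y,z])/1000
def case_of(p): return (np.array(p)-C0)@RC*1000
E
python3 - <<'E'
from h import *
q=down(YAW)
print(solver.solve_ik(cw(0,138,260),q))
fingers.move_gripper(0.0,40)
bot.move_ptp(cw(0,125,260),q)
c,p,d=snap('wrist','w1')
for t in ['latch_grip','latch_hinge']:
    for r in models.tip_of('wrist',t)[:2]: print(t,r['conf'],case_of(w(c,r['position'])).round(1))
P=cloud(c,d); 
L=(P-C0)@RC*1000
m=(abs(L[...,0])<40)&(abs(L[...,1]-158)<40)&(L[...,2]>165)&(L[...,2]<190)
print('handle top',L[m].mean(0).round(1),L[m].min(0).round(1),L[m].max(0).round(1),m.sum())
print(read_time_s(),read_eef_pos(),read_opening())
E
```

```text
[ 0.61117305  0.16004621 -0.93705969  1.68150419  0.13152434  1.36651748
 -0.19908668]
latch_grip 0.61 [ -0.  154.1 148.7]
latch_hinge 0.95 [ -1.  156.6  83.5]
handle top [  0.5 158.4 179.3] [ -7.9 149.3 165.3] [  9.2 166.3 182.5] 524
4.7083 [0.52275593 0.0705464  0.25990041] 6.389436675069844e-05
```

View pics/w1.png

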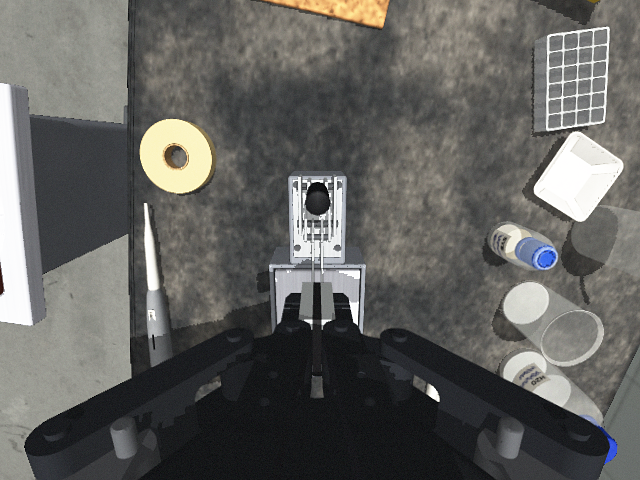

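Run:
```python
from h import *
def tcp(th,r=72,h=11,rad=9): 
    return cw(0,158+r*np.sin(th)-rad*np.cos(th)-h, 84+r*np.cos(th)+rad*np.sin(th))
bot.servo_line(cw(0,131,240)); 
print(bot.servo_line(cw(0,131,156),feed=.12,threshold=8))
print(bot.servo_line(tcp(0.0),feed=.04),read_ft_force())
for th in np.arange(.15,1.66,.15):
    bot.servo_line(tcp(min(th,1.58)),feed=.06); print(round(th,2),read_ft_force().round(1) if hasattr(read_ft_force(),'round') else read_ft_force())
print(read_time_s())
bot.servo_line(cw(0,225,200),feed=.2)
c,p,d=snap('scene','s1'); 
c,p,d=snap('wrist','w2'); 
for r in models.tip_of('wrist','latch_grip')[:2]: print(r['conf'],case_of(w(c,r['position'])).round(1))
cv2.imwrite('pics/s1c.png',cv2.resize(cv2.imread('pics/s1.png')[200:340,270:430],None,fx=3,fy=3))
print(read_time_s())
```

```text
False
False [ 0.46558199  0.8435696  -0.11201648]
0.15 [-0.7 -0.6  0.3]
0.3 [ 0.4 -0.1  0.4]
0.45 [ 0.3 -0.8  0.1]
0.6 [ 0.2 -0.4 -0.3]
0.75 [-1.1 -0.4 -0. ]
0.9 [-0.2  0.2 -0.2]
1.05 [-0.2 -0.2  0.8]
1.2 [-0.1  0.1  0.7]
1.35 [-0.7  0.4  0.1]
1.5 [-0.1 -0.3  0.1]
1.65 [-0.1 -0.7  0.1]
9.7583
0.69 [  0.7 224.8  78.8]
10.6
```

View pics/s1c.png

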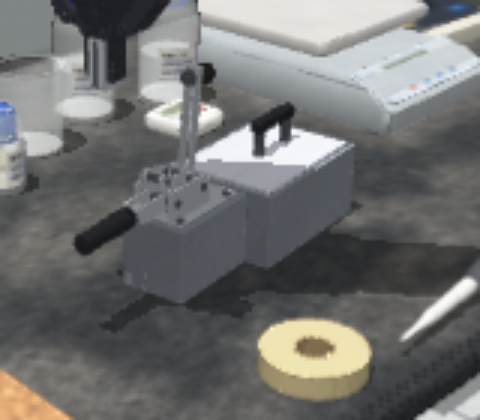

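Run:
```python
from h import *
q=down(YAW)
bot.servo_line(cw(0,225,275),feed=.3)
bot.servo_line(cw(0,-4,275),feed=.3)
fingers.move_gripper(.045)
print(bot.servo_line(cw(-.5,-4,110),feed=.2,threshold=8))
print(bot.servo_line(cw(-.5,-4,80),feed=.06,threshold=6),case_of(read_eef_pos()))
fingers.move_gripper(0,60); print(read_opening(),read_grasp_force())
bot.servo_line(cw(-.5,-4,100),feed=.06); print(read_ft_force())
bot.servo_line(cw(-.5,-4,170),feed=.2)
L=np.array([.47,-.225,0]); g=L+RC@np.array([-.0005,-.004,0])
bot.servo_line(g+[0,0,.17],feed=.25)
bot.servo_line(g+[0,0,.035],feed=.2)
print(read_ft_force(),read_opening())
print(bot.servo_line(g+[0,0,.012],feed=.03,threshold=2.5),read_eef_pos(),read_ft_force())
fingers.move_gripper(.045)
bot.servo_line(g+[0,0,.15],feed=.2)
c,p,d=snap('wrist','w3')
for r in models.tip_of('wrist','lid')[:2]: print(r['conf'],w(c,r['position']).round(4))
print(read_time_s())
```

```text
False
False [-0.5107179  -3.87752865 79.8942748 ]
0.010702082143963471 59.11086559295654
[-0.34042095  0.60261234 -2.402998  ]
[ 0.58793387 -0.50245197 -1.72624792] 0.010517974942959557
True [ 0.4699898  -0.22919285  0.01846619] [-2.01174152  0.8828094   8.16297043]
0.74 [ 0.47   -0.2258  0.0031]
19.0583
```

View pics/w3.png

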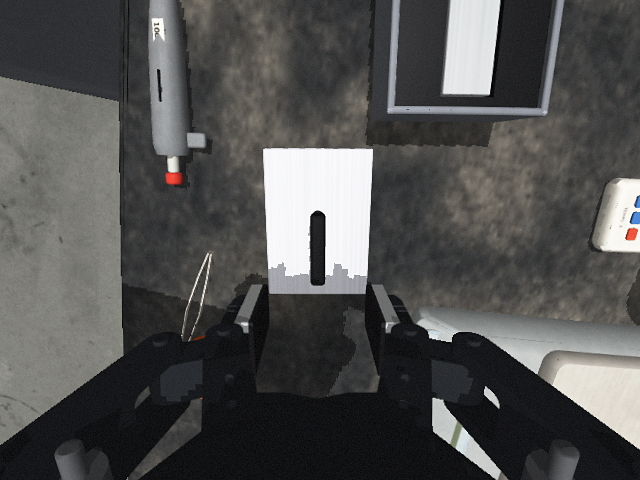

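Run:
```python
from h import *
fingers.move_gripper(0)
T=R.from_quat(np.roll(read_orientation(),-1)).as_matrix(); e=np.array(read_eef_pos())
c,p,d=snap('wrist'); print('eye in tool',((c['eye']-e)@T*1000).round(1), 'axis',(c['rotation'].T@T)[2].round(2))
P=(cloud(c,d)-e)@T*1000; P=P[d>0]
for z in range(-190,1,10):
    m=(abs(P[:,2]-z)<5)&(abs(P[:,0])<150)&(abs(P[:,1])<150)
    if m.sum()>3: print(z,m.sum(),'x',np.percentile(P[m,0],[1,99]).round(),'y',np.percentile(P[m,1],[1,99]).round())
a=np.radians(12)
for s in (1,-1):
    y=RC@np.array([s,0,0]); z=RC@np.array([0,np.sin(a),-np.cos(a)]); M=np.stack([np.cross(y,z),y,z],1)
    print(s,solver.solve_ik(cw(0,30,100),quat(M)))
print(read_time_s())
```

```text
eye in tool [ 7.170e+01 -1.000e-01 -1.417e+02] axis [-0.28 -0.    0.96]
-100 6967 x [11. 22.] y [-30.  30.]
-90 22271 x [ 4. 21.] y [-59.  59.]
-80 13809 x [-4. 19.] y [-57.  57.]
-70 10188 x [-6. 19.] y [-50.  50.]
-60 6653 x [-7. 18.] y [-42.  42.]
-50 4951 x [-7. 15.] y [-36.  35.]
-40 1481 x [-9. 15.] y [-25.  25.]
-30 657 x [ 7. 13.] y [-13.  13.]
-20 741 x [ 7. 13.] y [-13.  13.]
-10 563 x [ 7. 13.] y [-13.  13.]
0 61 x [11. 12.] y [-7.  6.]
1 [ 0.76704891  0.36947178 -0.79501059  1.82388827  0.0607056   1.08568229
  0.12106269]
-1 [-0.85538867  0.53516054  1.22208181  1.89779342 -0.72622463  1.25920646
 -2.34538658]
19.6083
```

```bash
cat >> h.py <<'E'
def tilt(a,yaw=YAW): # tool z = (0,sin a,-cos a) in a frame turned by yaw; tool y along its x
    Rz=R.from_euler('z',yaw).as_matrix(); y=np.array([1.,0,0]); z=np.array([0,np.sin(a),-np.cos(a)])
    return quat(Rz@np.stack([np.cross(y,z),y,z],1))
E
python3 - <<'E'
from h import *
a=np.radians(20); q=tilt(a)
def tcp(phi,k=24,up=0):
    y=k*np.cos(phi)+30*np.sin(phi); z=31+30*np.cos(phi)-k*np.sin(phi)
    return cw(0,y+12*np.cos(a),z+12*np.sin(a)+up)
bot.move_ptp(tcp(0,up=90),q)
print(bot.servo_line(tcp(0,up=8),feed=.2,threshold=10))
print(bot.servo_line(tcp(0),feed=.03,threshold=10))
for ph in (8,16,22,23):
    print(ph,bot.servo_line(tcp(np.radians(ph)),feed=.04,threshold=15),np.array(read_ft_force()).round(1),case_of(read_eef_pos()).round(1))
bot.servo_line(tcp(np.radians(22),up=60),feed=.1)
bot.servo_line(cw(0,-60,200),attitude=down(YAW),feed=.2)
c,p,d=snap('wrist','w4')
P=(cloud(c,d)-C0)@RC*1000
for y in range(-70,70,6):
    m=(abs(P[...,0])<12)&(abs(P[...,1]-y)<2)&(P[...,2]<110)&(P[...,2]>20)
    if m.any(): print(y,np.median(P[m][:,2]).round(1),end='; ')
for r in models.tip_of('wrist','block')[:2]: print(r['conf'],case_of(w(c,r['position'])).round(1))
print(read_time_s())
E
```

```text
False
False
8 False [-0.4  0.1  1.6] [-0.2 39.7 61.3]
16 False [-0.1  0.3  0.1] [-0.2 42.9 57.1]
22 False [ 0.1 -0.8 -0.6] [-0.2 45.  53.7]
23 False [ 0.2  0.1 -0.8] [ 0.  45.1 53.4]
-70 65.9; -64 61.2; -52 60.3; -46 75.3; -40 78.5; -34 76.1; -28 73.7; -22 71.3; -16 68.7; -10 66.5; -4 64.0; 2 61.6; 8 59.2; 14 56.9; 20 54.4; 26 52.2; 32 49.9; 38 47.1; 44 44.8; 50 42.3; 56 40.0; 62 53.1; 68 65.3; 0.68 [-4.4  4.4 32.9]
24.2
```

View pics/w4.png

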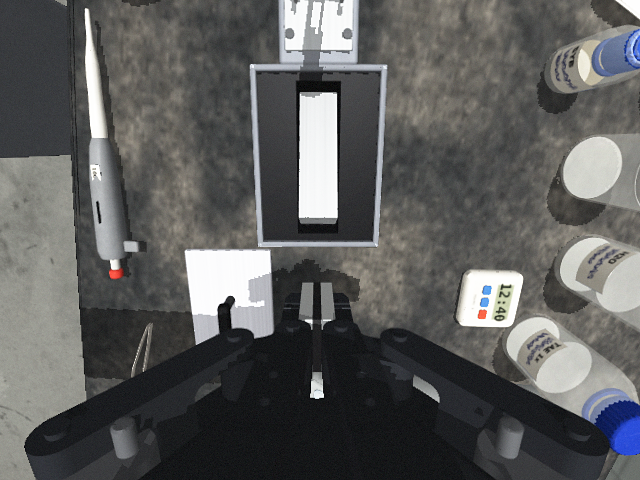

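Run:
```python
from h import *
T=R.from_quat(np.roll(read_orientation(),-1)).as_matrix()
bot.servo_line(cw(0,-40,150),feed=.2)
off={}
for o in (.033,.043):
    fingers.move_gripper(o,100)
    e=np.array(read_eef_pos()); c,p,d=snap('wrist')
    P=((cloud(c,d)-e)@T*1000)[d>0]; m=(abs(P[:,0])<16)&(abs(P[:,1])<40)&(P[:,2]>-30)&(P[:,2]<12)
    off[o]=np.percentile(P[m,2],99); print(o,read_opening(),off[o],m.sum())
    mm=(abs(P[:,0]-11)<5)&(abs(abs(P[:,1])-o*500-6)<8)&(P[:,2]>-40)&(P[:,2]<15); print(np.histogram(P[mm,2],np.arange(-40,16,5)))
W=(cloud(c,d)-C0)@RC*1000
m=(W[...,2]>66)&(W[...,2]<82)&(abs(W[...,0])<25)&(W[...,1]>-50)&(W[...,1]<-15); print('block x',np.percentile(W[m],[2,98],axis=0).round(1),m.sum())
print(read_time_s())
```

```text
0.033 0.032979716977897026 -1.3396473910372866 2443
(array([492, 323, 450, 380, 385, 317, 232,  65,   3,   0,   0]), array([-40, -35, -30, -25, -20, -15, -10,  -5,   0,   5,  10,  15]))
0.043 0.04328043364979416 -2.7645951496525947 2565
(array([537, 362, 460, 412, 350, 338, 215,  38,   0,   0,   0]), array([-40, -35, -30, -25, -20, -15, -10,  -5,   0,   5,  10,  15]))
block x [[-15.4 -43.8  68.4]
 [ 15.8 -15.6  80. ]] 2150
25.3917
```

Run:
```python
from h import *
print(bot.servo_line(cw(0,-40,61.8),feed=.08,threshold=6),case_of(read_eef_pos()).round(1))
fingers.move_gripper(0,110); print(read_opening(),read_grasp_force())
bot.servo_line(cw(0,-40,75),feed=.04); print(read_opening(),np.array(read_ft_force()).round(1))
bot.servo_line(cw(0,-40,150),feed=.1)
bot.servo_line(cw(0,-40,285),attitude=tilt(np.radians(21.8)),feed=.15)
print(read_opening(),np.array(read_ft_force()).round(1))
T=R.from_quat(np.roll(read_orientation(),-1)).as_matrix(); e=np.array(read_eef_pos())
c,p,d=snap('wrist','w5'); P=((cloud(c,d)-e)@RC*1000)
for y in range(-10,130,8):
    m=(abs(P[...,0])<11)&(abs(P[...,1]-y)<2)&(P[...,2]>-60)&(P[...,2]<60)
    if m.any(): print(y,np.median(P[m][:,2]).round(1),end='; ')
snap('scene','s5'); print(read_time_s())
```

```text
False [  0.5 -40.1  62.4]
0.02917074684358191 109.60138577967882
0.02902981247399702 [-0.7 -0.4 -2.9]
0.029478852662695756 [-0.3  0.8 -3.7]
-10 13.8; -2 14.0; 6 13.9; 14 13.7; 22 13.6; 30 13.7; 38 13.7; 46 13.5; 54 13.4; 62 13.4; 70 13.3; 78 13.3; 86 13.2; 94 13.1; 29.4417
```

View pics/s5.png

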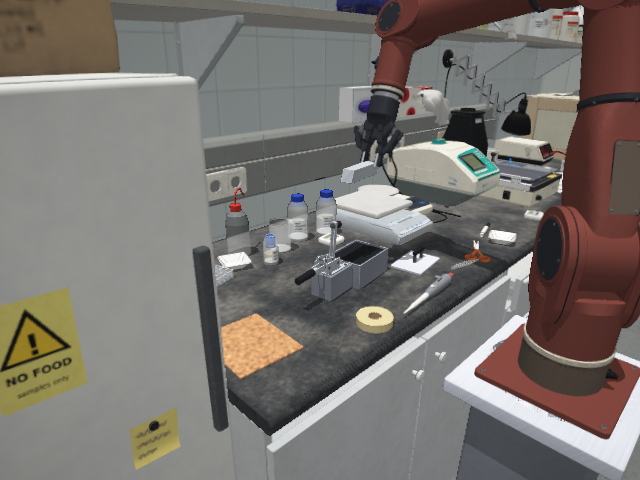

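Run:
```python
from h import *
yw=np.radians(-3.7); q=tilt(np.radians(22.2),yw); c0=np.array([.485,.352,0])
Rz=R.from_euler('z',yw).as_matrix(); g=lambda y,z: c0+Rz@np.array([0,y,z])/1000
bot.move_ptp(g(-50,285),q)
bot.servo_line(g(-50,45),feed=.2)
print(read_ft_force())
print(bot.servo_line(g(-50,18),feed=.025,threshold=3),read_eef_pos(),read_ft_force())
fingers.move_gripper(.05); 
a=np.radians(22.2)
bot.servo_line(g(-50-60*np.sin(a),22+60*np.cos(a)),feed=.1)
bot.servo_line(g(-90,250),attitude=down(yw),feed=.25)
c,p,d=snap('wrist','w6'); P=cloud(c,d)
for r in models.tip_of('wrist','block')[:1]: print(r['conf'],w(c,r['position']).round(4))
L=(P-c0)@Rz*1000; m=(L[...,2]>25)&(L[...,2]<50)&(abs(L[...,0])<80)&(abs(L[...,1])<80)
print(cv2.minAreaRect(L[m][:,:2].astype(np.float32)),np.percentile(L[m],[2,50,98],axis=0).round(1))
snap('top','t6'); print(read_time_s())
```

```text
[-0.14028563 -0.07274589 -3.44092456]
True [0.48162647 0.30201378 0.02112374] [-1.757329   -2.78411684  7.33869894]
0.86 [0.4837 0.3518 0.0102]
((-0.7824764251708984, -4.326038360595703), (32.16831970214844, 111.53569793701172), 0.016603006049990654) [[-16.3 -57.9  32.9]
 [ -0.9  -2.1  35. ]
 [ 14.8  47.9  36.6]]
35.25
```

View pics/w6.png

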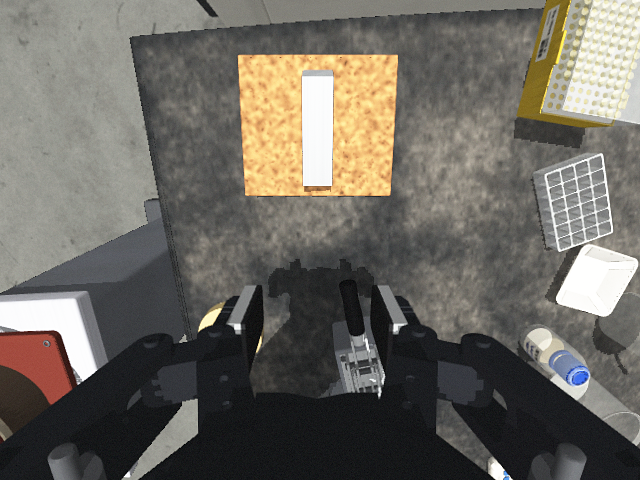

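View pics/t6.png

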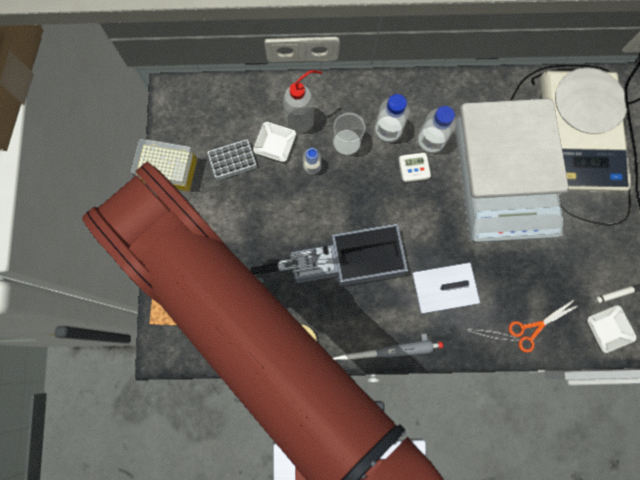

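The block lies flat and centred on the pad, the lid lies flat beside the case, the latch is open, and the timer and bottle have not moved. The tape roll is partly behind the arm, but nothing came near it.

```bash
python3 -c "
from h import *
print(order.hand_in())"
```

```text
the job is handed in; nothing more can be done
None
```

The job is done and handed in at about 35 s: the latch is fully open, the lid is flat beside the case with its handle up, and the block is flat and the right way up within about 2 mm of the pad's centre. The timer and bottle are unmoved in the last picture; the tape roll was partly hidden by the arm there, but nothing went near it.

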